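# Open the push-and-turn tablet jar

### The arm

A 6-joint arm with a two-finger parallel gripper is mounted at the origin on a cart in front of the work surface, level with it; the furniture and walls round the work are solid. World frame = base frame: x ahead of the robot, y to its left, z up, the work surface at z = 0. Lengths are in m, angles in rad, forces in N, time in s.
With the tool pointing down it reaches from about 0.4 to 0.825 m from the base axis. Payload 7 kg.
Tool frame: the origin (TCP) lies at the very end of the fingers, on their centre line; the grasp point (between the pads) lies 19 mm behind it; z points along the fingers, y is the line along which they close (so a half turn about z gives the same grasp; the last joint's range is limited). The gripper opens to 88 mm and grips with 3 to 60 N. Pads are 19 mm wide; open, the fingers measure 130 mm over their backs; the gripper's body (78 mm by 193 mm) begins 47 mm behind the grasp point.
Start: joints at [1.459, 0.359, 0.012, 0, -1.224, -0.288], TCP at [0.263, 0.622, 0.227] pointing down, gripper open.
Joint ranges: [-3.07, 3.07], [-1.43, 2.12], [-1.02, 1.25], [-3.03, 1.67], [-3.05, -0], [-3.03, 3.03]. Speed limits (rad/s): [2.39, 2.39, 3.01, 3.14, 3.14, 3.14].

### API

Orientations are given as [roll, pitch, yaw] about the fixed x, y, z axes, in that order (R = Rz(yaw) Ry(pitch) Rx(roll)).
In Python, from station import arm, grab_frame gives the robot as it stands.
- The arm moves only by the tool jog_arm, never from a script. Its argument "deltas" is a list that holds one entry, the list of rows, each a list of 4 numbers: the shift along the tool's x, y, z in units of 60 mm (1.0 is 60 mm), then the turn about the tool's z in units of 5 degrees (1.0 is 5 degrees). A call has 1 to 8 rows; each row is the pose to reach, as a shift and turn from the pose commanded when the call began, along the tool's axes at that moment; what a row does not reach only later rows make up. A row lasts 1/8 s, in which the tool goes at most 62.5 mm and 10.7 degrees, less where a joint would pass 70% of its speed; a pose out of reach is approached as far as the arm can. A call with a gripper value outside its range is refused whole. "grip" is the finger opening in mm, from 0 to 87.6, set as the call begins (left out, the last holds). The fingers move at their own pace and stop on an object; "squeeze" is the grip in N (left out, the last holds). Time passes only in rows, so rows that repeat a pose let the fingers close. It gives the time, the measured TCP pose, the force, the opening and the grip force at its end, in the units of the state.
- arm.get_state(): the state, without advancing time (a new reading comes with each control period).
- grab_frame(name): name is "scene" or "top" or "wrist"; returns a dict with "img" (384x512x3 uint8, red, green, blue), "vfov" (degrees; the focal length in pixels is half the picture's height over the tangent of half this angle, whatever the lens; pixels are square), "cx", "cy" (the principal point, pixels), "dist_coeffs" ([k1, k2, p1, p2, k3] as OpenCV has them; the pictures are not rectified), "xyz" and "rotation" of the camera in the world. Camera axes: x right, y down, z forward; pixel columns grow to the right and rows downward; lengths in m; the calibration is good to about 2 mm. A picture is of the moment at which its call begins. There is no depth.
- arm.job_done(): hands the job in; it is judged then, once.
The state is a dict: "t": time; "q": joint angles; "qd": joint speeds; "joint_efforts": joint torques, N m; "eef_pos": TCP position; "ee_rot": TCP orientation; "force": force on the tool from outside, world axes, zero at the start; "moment": the same for the moment, N m; "width": finger opening in m; "gripper_force": force on a finger pad.
Only numpy, scipy, OpenCV 4.12 (cv2) and the standard library are available. Lean on these libraries where they do the work, as an engineer would, in place of code of your own. Each camera call takes 0.05 s, during which the arm holds its last target. There are 200 camera calls.

### The job

Take the safety cap off the tablet jar that is clamped in the bench holder: grip the cap, press it down, and while it is down turn it anticlockwise (seen from above) about a sixth of a turn, then lift it straight off. Finish still holding the cap in the gripper, level and still, about 5 cm straight above where it sat; do not put it down or let it go, and leave the powder jar, the small vial and the carton standing where they are.

Things in the scene. Friction and masses are not known exactly. Their poses are not given: they have to be found in the camera images.
- jar: Brown medicine jar, body 66 mm across, with a paper band, clamped upright in a grey bench holder (base 120 x 124 x 10 mm; jaws 49 mm high, out to 50 mm from the axis along y; a clamp screw out to 66 mm on the -y side). Jar and holder are one piece, fixed to the table. Origin: centre of the holder's underside, on the table, on the jar's axis; z up. The shoulder is 81 mm high at radius 26 mm.
- jar_mouth (a point): Centre of the open mouth's rim, 105.5 mm above the table. Neck 36 mm across with three hooks in which tabs of the cap lock. Locked, the cap cannot be lifted; anticlockwise a tooth 3 mm deep stops it, clockwise a full stop. Pressed down over 3 mm it passes the tooth; it bottoms after 5.5 mm. It lifts free when turned anticlockwise 31 to 89 degrees from its locked angle; 60 is best.
- cap: White ribbed round push-and-turn cap, 56 mm across, 26 mm high, about 60 g, two moulded grey arrows on its flat top; a separate part. Origin: centre of its underside, z up. Locked, it sits 92 mm above the table (top at 118 mm), its x axis along the jar's x axis. Grip it across the ribbed side from above with 30 N or more, fingertips 16 to 24 mm below its top.
- cap_top (a point): Centre of the cap's flat top, 26 mm above the cap's origin. A spring inside pushes the cap up off the jar's rim: about 4 N when locked, 6.5 N when pressed 3 mm down, 8.5 N at the lowest stop.
- powder_jar: Bystander: white jar with a wide blue lid, 67 mm across, 91 mm high; origin at the centre of its underside. Leave it standing.
- amber_vial: Bystander: small brown vial with a black cap, 32 mm across, 67 mm high; origin at the centre of its underside. Leave it standing.
- blue_carton: Bystander: upright blue carton 40 x 52 x 88 mm; origin at the centre of its underside. Leave it standing.
There are look-alikes about, which are no part of the job. There is more than one size of the cap; the job needs the largest.

How it is judged:
On the way, in this order (a step that is already met when the one before it is completed fails the run):
1. the cap, still at its locked angle, is pressed down more than 2 mm (z of cap in the frame of jar below 0.09 m and angle between the x axis of cap and the x axis of jar, either way round below 0.3 rad), for 0.05 s.
2. the cap is turned at least 26 degrees from its locked angle while still seated on the neck (z of cap in the frame of jar below 0.095 m and angle between the x axis of cap and the x axis of jar, either way round above 0.45 rad), for 0.05 s.
At the end, for the whole second after the job is handed in: the gripper still holds the cap, still and level (within 11 degrees), 25 to 100 mm above its seated height and within 20 mm of the jar's axis, touching nothing of the jar (z of cap in the frame of jar between 0.117 and 0.192 m and horizontal distance between cap and jar_mouth below 0.02 m and angle between cap's own z axis and vertical below 0.2 rad and linear speed of cap below 0.03 m/s and contact force between the fingers and cap above 1 N and contact force between cap and jar below 0.1 N); the arm keeps its last pose, push and grip.
It fails at once if a bystander is pushed more than 25 mm or tipped (distance of any of powder_jar, amber_vial, blue_carton from where it was at the start of the episode above 0.025 m or angle between any of powder_jar, amber_vial, blue_carton's own z axis and vertical above 0.35 rad).
It also fails if it takes over 32 s, if anything falls off the work surface, if the arm or the gripper's body presses on something with over 40 N, if the wrist force passes 120 N, or if a joint passes its speed limit or range.

## Working session

There is one attempt and no reset: what is moved stays moved. The work goes in short steps, Python scripts to look and compute and a tool call to move; the robot and the scene stay as the last step left them, time stands still between calls to the robot, and variables do not carry over. Pictures are saved under pics/ and viewed, at most 10 in all, crops included, and the job is handed in when it is done.

Besides the shell and the picture viewer there is one more tool, called in YAML: its name, and indented under it one key for each argument. jog_arm: Moves the arm, as the interface text tells. Its arguments: {"type":"object","properties":{"deltas":{"type":"array"},"grip":{"type":"number"},"squeeze":{"type":"number"}},"required":["deltas"]}

```bash
mkdir -p pics; cat > h.py <<'E'
import numpy as np, cv2
from station import arm, grab_frame
def K(f):
    h=f["img"].shape[0]; fl=h/2/np.tan(np.radians(f["vfov"])/2)
    return np.array([[fl,0,f["cx"]],[0,fl,f["cy"]],[0,0,1]])
def cast(f,uv,z):
    p=cv2.undistortPoints(np.array(uv,float).reshape(-1,1,2),K(f),np.array(f["dist_coeffs"],float))[:,0]
    R=np.array(f["rotation"]).reshape(3,3); o=np.array(f["xyz"])
    d=np.c_[p,np.ones(len(p))]@R.T
    return o+d*((z-o[2])/d[:,2])[:,None]
def save(f,n): cv2.imwrite(f"pics/{n}.png",f["img"][:,:,::-1])
E
python3 - <<'E'
from h import *
a=[grab_frame(n) for n in("scene","top")]
im=np.vstack([f["img"] for f in a])
save(a[0],"s0");save(a[1],"t0")
for f in a: print(f["xyz"],f["rotation"],f["vfov"],f["cx"],f["cy"],f["dist_coeffs"])
s=arm.get_state();print(s["t"],s["eef_pos"],s["ee_rot"],s["force"])
E
```

```text
[ 0.12912265 -0.34066893  0.55498602] [-2.12471097 -0.02158009 -0.57900648] 52.9844865345837 254.38220376219294 188.98396003316412 [-0.10372896  0.          0.          0.          0.        ]
[0.42743896 0.28026082 0.9543117 ] [-3.01574214 -0.01328861 -1.5751288 ] 51.49476144409948 259.41687201396553 189.92006976991487 [-0.06470107  0.          0.          0.          0.        ]
0.1 [0.26257684 0.62136762 0.22572179] [ 3.14011951e+00 -1.20293650e-04 -3.99855438e-01] [-0.19283115 -0.22330079 -0.6319117 ]
```

View pics/s0.png

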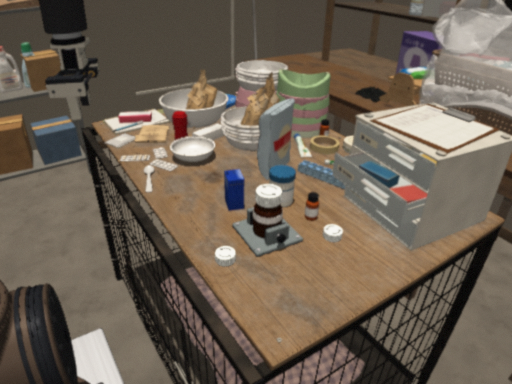

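View pics/t0.png

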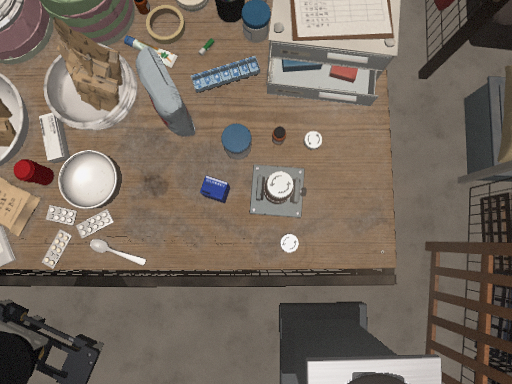

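The scene view shows the clamped jar with its white cap at about (268,195). In the top view the cap is at (279,185), the holder is around (277,190) with its screw to the right (-y), the carton is at (214,188), the powder jar at (236,138) and the vial at (279,134). The two smaller caps lie loose on the table.

```bash
sed -i 's/R=np.array(f\["rotation"\]).reshape(3,3)/R=Rot.from_euler("xyz",f["rotation"]).as_matrix()/; 1a from scipy.spatial.transform import Rotation as Rot' h.py
python3 - <<'E'
from h import *
f=grab_frame("top");im=f["img"];hsv=cv2.cvtColor(im,cv2.COLOR_RGB2HSV)
def blob(m,x,y,w):
    r=np.zeros_like(m);r[y-w:y+w,x-w:x+w]=m[y-w:y+w,x-w:x+w]
    c,_=cv2.findContours(r,cv2.RETR_EXTERNAL,cv2.CHAIN_APPROX_NONE);return max(c,key=cv2.contourArea)
w=((hsv[...,2]>165)&(hsv[...,1]<50)).astype(np.uint8)
c=blob(w,280,185,22);(u,r)=cv2.minEnclosingCircle(c);print("cap",u,r,cv2.fitEllipse(c),cast(f,[u],.118))
g=((hsv[...,1]<70)&(hsv[...,2]>60)).astype(np.uint8)
c=blob(g,277,190,38);b=cv2.boxPoints(cv2.minAreaRect(c));P=cast(f,b,.010);print("base",P.mean(0),"\n",P)
s=grab_frame("scene");im=s["img"];h2=cv2.cvtColor(im,cv2.COLOR_RGB2HSV)
w=((h2[...,2]>150)&(h2[...,1]<60)).astype(np.uint8)
c=blob(w,268,193,18);x,y,ww,hh=cv2.boundingRect(c);print("scene",x,y,ww,hh,cv2.minEnclosingCircle(c))
print(cast(s,[[x+ww/2,y+14]],.118))
big=lambda i,a:cv2.resize(i[a[1]:a[3],a[0]:a[2]],None,fx=4,fy=4,interpolation=cv2.INTER_CUBIC)
o=np.hstack([big(f["img"],(235,150,325,230)),big(im,(225,165,315,245))]);cv2.imwrite("pics/c1.png",o[:,:,::-1])
E
```

```text
cap (279.63507080078125, 183.8584442138672) 13.274129867553711 ((279.7668762207031, 183.84645080566406), (25.140140533447266, 25.771291732788086), 173.89381408691406) [[0.54606971 0.22569324 0.118     ]]
base [0.546029   0.23746982 0.01      ] 
 [[0.49170037 0.32400191 0.01      ]
 [0.61450283 0.31417106 0.01      ]
 [0.60031461 0.14959615 0.01      ]
 [0.47759819 0.16211015 0.01      ]]
scene 255 183 28 17 ((268.2528076171875, 192.72471618652344), 13.766382217407227)
[[0.53244439 0.20317592 0.118     ]]
```

View pics/c1.png

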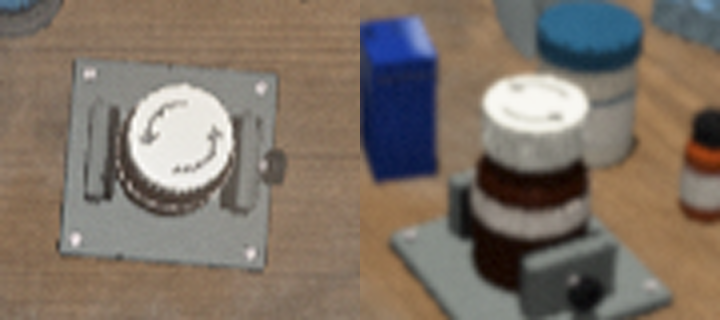

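The crops show the holder plate's corners in the left one at (75,61), (277,75), (262,268) and (60,253). The cap top is at (180,135) there and about (176,103) in the right one; the holder is rotated by a few degrees.

```bash
python3 - <<'E'
from h import *
f=grab_frame("top");s=grab_frame("scene")
P=cast(f,np.array([[75,61],[277,75],[262,268],[60,253]])/4+[235,150],.010)
print(P.mean(0),P)
for a,b in((3,0),(2,1),(1,0),(2,3)):
    d=P[b]-P[a];print(np.linalg.norm(d),np.degrees(np.arctan2(d[1],d[0])))
print(cast(f,[[180/4+235,135/4+150]],.118),cast(s,[[176/4+225,103/4+165]],.118))
st=arm.get_state();print(st["t"],st["eef_pos"],st["ee_rot"],st["q"])
E
```

```text
[0.54444439 0.224745   0.01      ] [[0.60683733 0.28059384 0.01      ]
 [0.59808038 0.158759   0.01      ]
 [0.48174541 0.1698394  0.01      ]
 [0.49111447 0.28978778 0.01      ]]
0.11608750515897821 -4.5424895381801385
0.11686146096342626 -5.4407646850159646
0.12214914099956664 85.88890384171675
0.12031372279878665 85.53374698100812
[[0.54630048 0.22491487 0.118     ]] [[0.54661628 0.22339931 0.118     ]]
0.3 [0.26270364 0.6216055  0.22624696] [ 3.14103549e+00 -1.01866023e-04 -3.99833033e-01] [ 1.45909576e+00  3.58891141e-01  1.16378454e-02 -6.44941845e-05
 -1.22410617e+00 -2.88110561e-01]
```

jog_arm:
  deltas:
    - [[0.7,0.43,0,0],[1.55,0.95,0,0],[2.45,1.5,0,0],[3.4,2.1,0,0],[4.35,2.7,0,0],[5.3,3.25,0,0],[6.2,3.8,0,0],[6.9,4.25,0,0]]
  grip: 87

```text
t: 1.3
eef_pos: [0.5446, 0.2258, 0.2269]
ee_rot: [-3.141, -0.0, -0.4]
force: [1.3, 0.2, 0.6]
width: 0.0868
gripper_force: 0.0
```

jog_arm:
  deltas:
    - [[0,0,0,0],[0,0,0,0]]

```text
t: 1.55
eef_pos: [0.5437, 0.2272, 0.2265]
ee_rot: [-3.142, 0.0, -0.401]
force: [-0.1, 0.7, 0.4]
width: 0.0872
gripper_force: 0.0
```

```bash
python3 - <<'E'
from h import *
f=grab_frame("wrist");save(f,"w1");t=grab_frame("top");save(t,"t1")
s=arm.get_state();print(s["t"],s["eef_pos"],s["ee_rot"],s["q"],s["force"])
hsv=cv2.cvtColor(f["img"],cv2.COLOR_RGB2HSV);w=((hsv[...,2]>165)&(hsv[...,1]<50)).astype(np.uint8)
c,_=cv2.findContours(w,cv2.RETR_EXTERNAL,cv2.CHAIN_APPROX_NONE)
for k in sorted(c,key=cv2.contourArea)[-3:]:
    e=cv2.fitEllipse(k);print(cv2.contourArea(k),e,cast(f,[e[0]],.118))
E
```

```text
1.65 [0.54314673 0.22834794 0.22659003] [-3.14143913e+00  4.01190107e-05 -3.98768155e-01] [ 7.29483750e-01  2.18585851e-01 -1.83522903e-01 -1.10845495e-04
 -1.16856602e+00  4.42587805e-01] [0.45183667 0.20136209 0.18879256]
888.5 ((148.17076110839844, 170.93716430664062), (37.481719970703125, 50.1506462097168), 37.1854133605957) [[0.60509861 0.31909466 0.118     ]]
1063.5 ((283.663818359375, 51.47381591796875), (35.025367736816406, 38.897525787353516), 8.551505088806152) [[0.65282625 0.15502345 0.118     ]]
2424.5 ((262.6129455566406, 187.679443359375), (49.692161560058594, 73.72089385986328), 95.99049377441406) [[0.54461373 0.22056537 0.118     ]]
```

View pics/w1.png

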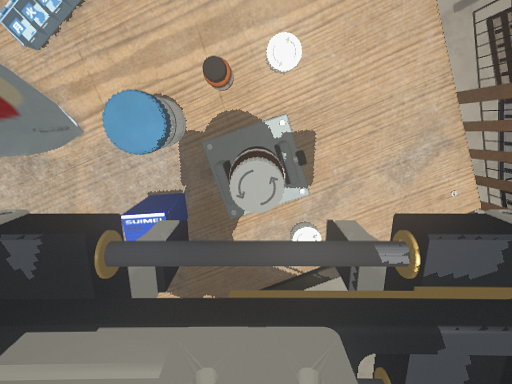

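The wrist view shows the cap's top face, in shadow, centred near (257,186). The fingers point at it but stay below the visible part of the frame, and nothing obstructs the descent.

```bash
python3 - <<'E'
from h import *
f=grab_frame("wrist");print(cast(f,[[257,184],[257,186]],.118),f["xyz"])
for i in range(3):
    grab_frame("wrist");s=arm.get_state();print(s["t"],s["eef_pos"],s["ee_rot"][2])
im=cv2.resize(f["img"][130:235,190:330],None,fx=5,fy=5,interpolation=cv2.INTER_CUBIC)
g=cv2.createCLAHE(3,(4,4)).apply(cv2.cvtColor(im,cv2.COLOR_RGB2GRAY));cv2.imwrite("pics/w2.png",g)
E
```

```text
[[0.54988443 0.22550079 0.118     ]
 [0.54796259 0.22631044 0.118     ]] [0.60669323 0.20184006 0.3836658 ]
1.75 [0.54303805 0.2286747  0.22666657] -0.39793748265031725
1.8 [0.54305675 0.22862077 0.22667196] -0.39791541383558093
1.85 [0.54310432 0.22854593 0.22665692] -0.39801965429014663
```

View pics/w2.png

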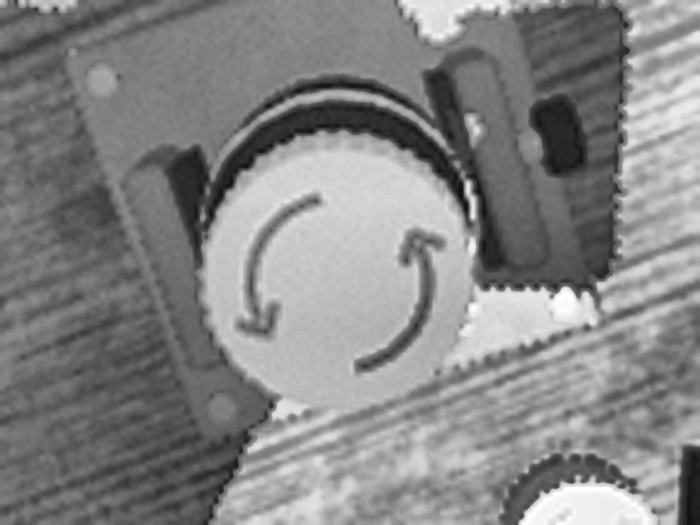

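jog_arm:
  deltas:
    - [[0.08,0.03,0.3,0],[0.08,0.03,0.7,0],[0.08,0.03,1.1,0],[0.08,0.03,1.4,0],[0.08,0.03,1.55,0],[0.08,0.03,1.6,0],[0.08,0.03,1.6,0]]

```text
t: 2.72
eef_pos: [0.5475, 0.2242, 0.1308]
ee_rot: [-3.141, -0.0, -0.4]
force: [0.9, 0.2, 0.1]
width: 0.0869
gripper_force: 0.0
```

```bash
python3 - <<'E'
from h import *
grab_frame("wrist");f=grab_frame("wrist");save(f,"w3")
s=arm.get_state();print(s["t"],s["eef_pos"],s["ee_rot"],s["force"])
E
```

```text
2.825 [0.5476823  0.22423612 0.13124804] [-3.14060713e+00 -6.37758209e-04 -3.99644940e-01] [ 0.41717921  0.29894715 -0.02391548]
```

View pics/w3.png

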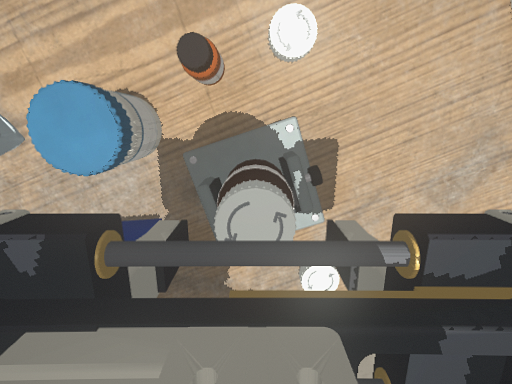

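The cap at (255,215) is centred between the fingers (183 to 330). I'll descend and grip.

jog_arm:
  deltas:
    - [[0,0,0.2,0],[0,0,0.4,0],[0,0,0.52,0],[0,0,0.55,0],[0,0,0.55,0]]

```text
t: 3.45
eef_pos: [0.5474, 0.224, 0.0975]
ee_rot: [3.141, -0.0, -0.4]
force: [-0.5, 0.5, 0.9]
width: 0.0869
gripper_force: 0.0
```

jog_arm:
  deltas:
    - [[0,0,0,0],[0,0,0,0],[0,0,0,0],[0,0,0,0],[0,0,0,0],[0,0,0,0],[0,0,0,0],[0,0,0,0]]
  grip: 40
  squeeze: 50

```text
t: 4.45
eef_pos: [0.5477, 0.2245, 0.0978]
ee_rot: [-3.14, -0.001, -0.4]
force: [0.8, 4.6, 0.5]
width: 0.0544
gripper_force: 50.0
```

jog_arm:
  deltas:
    - [[0,0,0.02,0],[0,0,0.04,0],[0,0,0.06,0],[0,0,0.08,0],[0,0,0.08,0],[0,0,0.08,0]]

```text
t: 5.2
eef_pos: [0.5477, 0.2245, 0.0937]
ee_rot: [-3.14, -0.001, -0.399]
force: [-1.7, 4.0, 7.2]
width: 0.0543
gripper_force: 50.0
```

jog_arm:
  deltas:
    - [[0,0,0.02,0],[0,0,0.02,0],[0,0,0.02,-0.8],[0,0,0.02,-1.8],[0,0,0.02,-2.8],[0,0,0.02,-3.8],[0,0,0.02,-4.8],[0,0,0.02,-5.6]]

```text
t: 6.2
eef_pos: [0.5486, 0.2252, 0.0929]
ee_rot: [-3.14, -0.003, 0.092]
force: [0.3, 7.2, 7.6]
width: 0.0543
gripper_force: 50.0
```

jog_arm:
  deltas:
    - [[0,0,0,-1],[0,0,0,-2],[0,0,0,-3],[0,0,0,-4],[0,0,0,-5],[0,0,0,-6],[0,0,0,-6.4],[0,0,0,-6.4]]

```text
t: 7.2
eef_pos: [0.5487, 0.2257, 0.093]
ee_rot: [-3.141, -0.004, 0.649]
force: [0.2, 7.5, 6.7]
width: 0.0542
gripper_force: 50.0
```

```bash
python3 - <<'E'
from h import *
f=grab_frame("wrist")
s=arm.get_state();print(s["t"],s["eef_pos"],s["ee_rot"],s["force"],s["moment"],s["q"])
im=cv2.resize(f["img"][150:280,160:350],None,fx=4,fy=4,interpolation=cv2.INTER_CUBIC);cv2.imwrite("pics/w4.png",im[:,:,::-1])
E
```

```text
7.25 [0.54866018 0.2256759  0.09301012] [-3.14139486 -0.00427849  0.64836386] [0.06317409 7.37744304 7.42928224] [2.60423023 0.13490128 0.04434119] [ 7.19513158e-01  3.41965107e-01 -3.46470066e-01  1.38867752e-04
 -8.78079432e-01  1.49955900e+00]
```

View pics/w4.png

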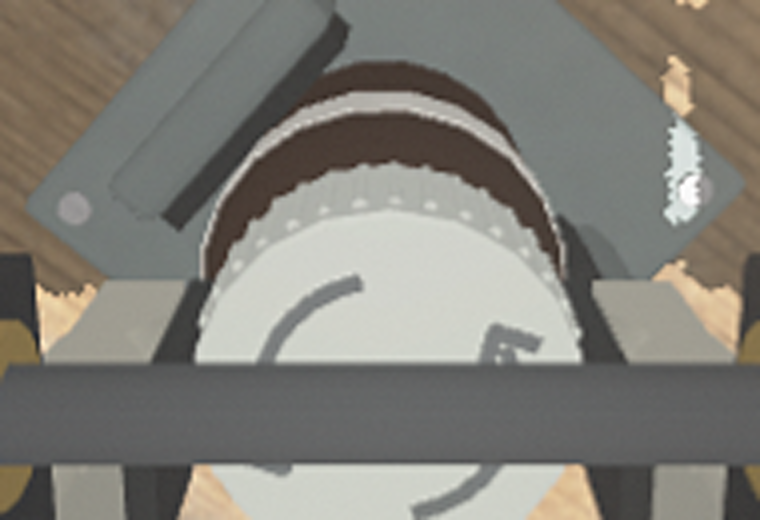

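In the gripper's view the arrows are unchanged from before, so the cap turned with it by 60°. Now I'll lift.

jog_arm:
  deltas:
    - [[0,0,-0.06,0],[0,0,-0.18,0],[0,0,-0.34,0],[0,0,-0.52,0],[0,0,-0.7,0],[0,0,-0.84,0],[0,0,-0.92,0],[0,0,-0.92,0]]

```text
t: 8.25
eef_pos: [0.5474, 0.224, 0.1471]
ee_rot: [-3.142, -0.0, 0.647]
force: [-0.1, -0.9, -1.0]
width: 0.0543
gripper_force: 50.0
```

jog_arm:
  deltas:
    - [[0,0,0,0],[0,0,0,0],[0,0,0,0],[0,0,0,0]]

```text
t: 8.75
eef_pos: [0.5473, 0.224, 0.1466]
ee_rot: [3.142, 0.0, 0.647]
force: [0.1, -0.3, -0.6]
width: 0.0542
gripper_force: 50.0
```

```bash
python3 - <<'E'
from h import *
f=grab_frame("wrist");t=grab_frame("scene")
s=arm.get_state();print(s["t"],s["eef_pos"],s["ee_rot"],s["force"],s["qd"].round(3) if hasattr(s["qd"],"round") else s["qd"],s["width"],s["gripper_force"])
a=cv2.resize(f["img"],(400,300));b=cv2.resize(t["img"][110:260,180:380],(400,300))
cv2.imwrite("pics/w5.png",np.hstack([a,b])[:,:,::-1])
E
```

```text
8.85 [0.54728242 0.22396506 0.1466958 ] [-3.14157692e+00  1.34657461e-04  6.47420988e-01] [ 0.47648704 -0.81923319 -0.80710933] [-0.     0.     0.    -0.001 -0.001  0.002] 0.05408995762330075 50.0041607170715
```

View pics/w5.png

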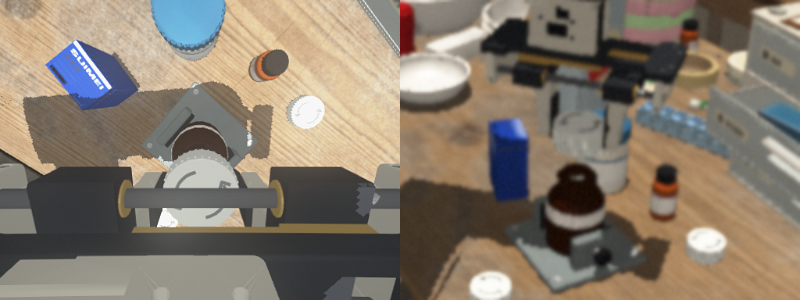

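The right half shows the cap held level above the open brown jar mouth, and all three bystanders still standing.

```bash
python3 -c "
from station import arm
print(arm.job_done())"
```

```text
the job is handed in; nothing more can be done
None
```

The cap was pressed down, turned 60° anticlockwise and lifted off. It is still gripped at 50 N, level and about 5 cm above its seat, the bystanders are standing, and the job is handed in; no verdict came back.

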